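# Hang the washed mug on the kitchen rail hook

### The job

The washed mug has dried mouth down on the drying tray: hang it by its handle on the hook of the steel hanging rail, let go, and leave it hanging there, swaying no more than gently. The hook slides along the rail and may be anywhere along its travel, so find it first, by eye or by feel. Do not knock the oil bottle, the jar or the bowl about.

Things in the scene. Friction and masses are not known exactly. Their poses are not given: they have to be found in the camera images.
- mug: Blue enamel mug, 150 to 300 g, standing mouth down on the tray. Straight round body 62 mm in diameter, 90 mm high, wall 3 mm. Origin: centre of its rim (mouth), at the bottom now; z points from mouth to closed base, so up at the start; the handle is on its +y side. Gripped from above across its x axis, the fingers miss the handle.
- mug_eye (a point): Centre of the handle's opening, 42 mm from the mug's axis along its +y, z = 45 mm. The square-cornered D handle of 8 mm round bar lies in the mug's y-z plane, out to 61 mm from the axis. The opening is 22 mm wide (y = 31 to 53 mm) and 46 mm high (z = 22 to 68 mm); one looks through it along the mug's x.
- mug_mid (a point): Centre of the mug's body, on its axis, z = 45 mm. Hung by the handle and let go, the body swings down beneath the hook until the mug lies roughly on its side (axis about level); the first wide swings calm down to a gentle sway within about 2 s, which then lasts.
- rail: Hanging rail of bright steel, fixed to the counter. Two posts 12 mm thick at y = +-150 mm, on round feet 60 mm across, carry a level bar 12 mm thick along y. Origin: on the counter under the bar's middle; its front (where the hook points) is -x, and z is up. The one dark hook sits on the bar and is part of the rail.
- rail_bar (a point): Middle of the bar's centreline, 180 mm above the counter. The hook's place along the bar is NOT reported: it is anywhere from 50 mm to one side of this point to 50 mm to the other (rail y), on a black collar 22 mm long and 22 mm thick. It is stiff: it stays put when pushed along the bar with less than about 12 N.
- rail_front (a point): Point 90 mm in front of the bar's middle, 170 mm high. The hook's seat, its lowest point, is level with it but shifted along the bar as the hook is. The hook's rubber-coated 10 mm round arm runs square to the bar from the bar (x = 0, z = 180 mm), sloping down to this seat (x = -90, z = 170), then turns up to the tip (x = -106, z = 188; rail frame, centreline).
- tray: White plastic drying tray, fixed, 160 (x) by 200 (y) mm, inner floor 6 mm above the counter, edge 16 mm high. Origin: centre of its underside. The mug stands on its inner floor.
- oil: Bystander: green oil bottle, 60 mm in diameter, 170 mm high. Origin: centre of its underside.
- jar: Bystander: amber jar with a red cap, 66 mm in diameter, 80 mm high. Origin: centre of its underside.
- bowl: Bystander: terracotta bowl, 100 mm in diameter, 50 mm high. Origin: centre of its underside.
There are look-alikes about, which are no part of the job. There is more than one size of the mug; the job needs the smaller.

How it is judged:
By the outcome, as a careful person would: the job done as asked, in the order asked, and still so for the second after the job is handed in, with the robot touching nothing.
It also fails if it takes over 69 s, if anything falls off the work surface, if the arm or the gripper's body presses on something with over 40 N, if the wrist force passes 120 N, or if a joint passes its speed limit or range.

### The arm

A 6-joint arm with a two-finger parallel gripper is mounted at the origin on the work surface. World frame = base frame: x ahead of the robot, y to its left, z up, the work surface at z = 0. Lengths are in m, angles in degrees, forces in N, time in s.
With the tool pointing down it reaches from about 0.4 to 0.825 m from the base axis. Payload 7 kg.
Tool frame: the origin (TCP) lies at the centre of the arm's flange, where the gripper is bolted on; the fingertips stand 178 mm ahead of it and the grasp point (between the pads) lies 159 mm ahead of it (tip_reach is the distance from the TCP to the fingertips, in m); z points along the fingers, y is the line along which they close (so a half turn about z gives the same grasp; the last joint's range is limited). The gripper opens to 88 mm and grips with 3 to 60 N. Pads are 19 mm wide; open, the fingers measure 130 mm over their backs; the gripper's body (78 mm by 193 mm) begins 47 mm behind the grasp point.
Start: joints at [92.367, 20.546, 0.682, 0, -70.136, -16.507], TCP at [0.165, 0.655, 0.405] pointing down, gripper open.
Joint ranges: [-176.03, 176.03], [-82.01, 121.73], [-58.28, 71.71], [-173.87, 95.51], [-174.79, -0.11], [-173.66, 173.66]. Speed limits (degrees/s): [136.94, 136.94, 172.46, 180, 180, 180].

### API

Orientations are given as [roll, pitch, yaw] about the fixed x, y, z axes, in that order (R = Rz(yaw) Ry(pitch) Rx(roll)).
In Python, from plant import * gives the robot as it stands.
- The arm moves only by the shell command python3 -m handwheel 'ROWS'. ROWS is JSON, a list of rows, each a list of 7 numbers: the opening, from -1 (shut) to 1 (fully open), then the shift along the tool's x, y, z as a fraction of full scale, then the turn, a rotation vector about the tool's x, y, z as a fraction of full scale. A call has 1 to 5 rows; each row shifts and turns the commanded pose from where the row before left it, along the tool's axes as they then stand; what a row does not reach is not made up. Full scale, the value 1, is 0.025 m for a shift and 6 degrees for a turn. A row lasts 1/8 s, in which the tool goes at most 62.5 mm and 10.7 degrees, less where a joint would pass 70% of its speed; a pose out of reach is approached as far as the arm can. A call with a number of a shift or a turn outside -1 to 1 is refused whole. A call with a gripper value outside its range is refused whole. The fingers move at their own pace and stop on an object; the grip force is fixed at half the most. Time passes only in rows, so rows that do not move let the fingers close. It gives the time, the measured TCP pose, the force, the opening and the grip force at its end, in the units of the state.
- get_obs(): the state, without advancing time (a new reading comes with each control period).
- snapshot(name): name is "side" or "top"; returns a dict with "color" (480x640x3 uint8, red, green, blue), "fx", "fy", "cx", "cy" (pixels), "R" (3x3) and "t" (3): a world point X has camera coordinates R X + t. Camera axes: x right, y down, z forward; pixel columns grow to the right and rows downward; lengths in m; the calibration is good to about 2 mm. A picture is of the moment at which its call begins. There is no depth.
- close_job(): hands the job in; it is judged then, once.
The state is a dict: "clock": time; "joint_pos": joint angles; "qvel": joint speeds; "tau": joint torques, N m; "tool_pos": TCP position; "orientation": TCP orientation; "force": force on the tool from outside, world axes, zero at the start; "moment": the same for the moment, N m; "opening": finger opening in m; "gripper_force": force on a finger pad.
Only numpy, scipy, OpenCV 4.12 (cv2) and the standard library are available. Lean on these libraries where they do the work, as an engineer would, in place of code of your own. Each camera call takes 0.05 s, during which the arm holds its last target. There are 200 camera calls.

## Working session

There is one attempt and no reset: what is moved stays moved. The work goes in short steps, Python scripts to look and compute and a shell command to move; the robot and the scene stay as the last step left them, time stands still between calls to the robot, and variables do not carry over. Pictures are saved under pics/ and viewed, at most 10 in all, crops included, and the job is handed in when it is done.

```bash
mkdir -p pics; ls
python3 - <<'E'
from plant import *
import cv2,numpy as np,pickle
o=get_obs();print({k:np.round(v,3) for k,v in o.items()})
ims=[]
for n in("side","top"):
    s=snapshot(n);pickle.dump(s,open(f'{n}0.pkl','wb'));cv2.imwrite(f'pics/{n}0.png',s['color'][:,:,::-1])
    print(n,s['fx'],s['fy'],s['cx'],s['cy'],np.round(s['R'],3).tolist(),np.round(-s['R'].T@s['t'],3))
E
```

```text
pics
{'clock': np.float64(0.0), 'joint_pos': array([ 9.2366e+01,  2.0591e+01,  6.3500e-01, -2.3000e-02, -7.0138e+01,
       -1.6508e+01]), 'qvel': array([ 0.035,  0.003,  0.005, -0.014, -0.096, -0.022]), 'tau': array([ 2.0000e-03, -5.8272e+01,  2.9304e+01,  6.9970e+00,  7.0000e-03,
       -0.0000e+00]), 'tool_pos': array([0.165, 0.654, 0.404]), 'orientation': array([ 1.79904e+02, -6.00000e-03, -1.41500e+01]), 'force': array([-0.377, -0.168,  0.285]), 'moment': array([ 0.039,  0.02 , -0.016]), 'gripper_force': np.float64(0.0), 'opening': np.float64(0.088)}
side 477.75386962114095 477.75386962114095 324.1744256470102 239.71463493882993 [[0.999, -0.051, -0.009], [-0.04, -0.657, -0.753], [0.032, 0.752, -0.658]] [ 0.524 -0.662  0.732]
top 498.3698096711354 498.3698096711354 322.468468737455 242.73871063323764 [[-0.015, -1.0, -0.015], [-0.989, 0.017, -0.148], [0.148, 0.013, -0.989]] [0.444 0.028 1.024]
```

View pics/side0.png

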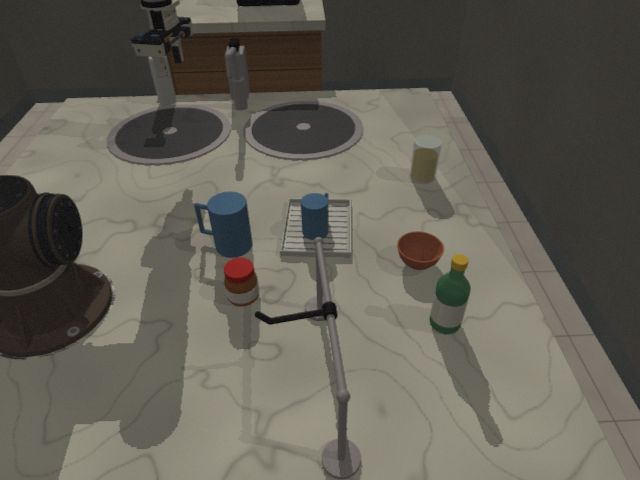

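View pics/top0.png

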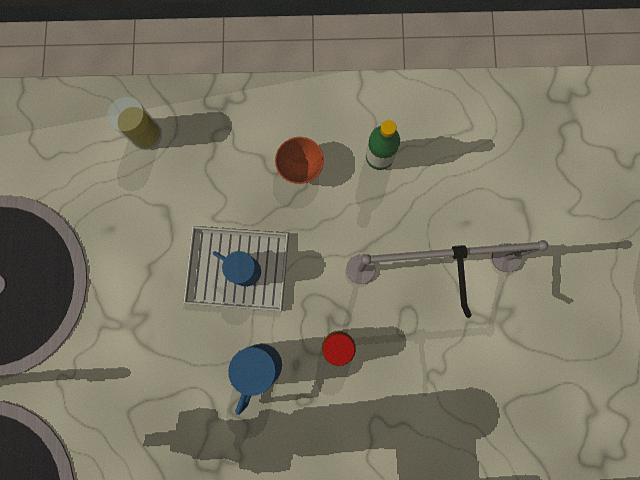

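Side view: the small blue mug is at (315,215) on the tray. The larger one is at (230,225) on the counter. The hook collar is at (330,311) and the hook tip at (260,317). Top view: small mug at (240,268) with its handle towards (217,254), large mug at (253,371), collar at (460,252), hook tip at (468,315), bar from (365,260) to (545,244).

Of the two candidates (top px 240,268 and 253,371), the small one on the tray fits the description. I'll confirm that by its diameter and a crop.

```bash
cat > h.py <<'E'
import cv2,numpy as np,pickle
def ray(s,u,v):
    d=s['R'].T@np.array([(u-s['cx'])/s['fx'],(v-s['cy'])/s['fy'],1]);return -s['R'].T@s['t'],d/np.linalg.norm(d)
def onz(s,u,v,z):
    c,d=ray(s,u,v);return c+d*(z-c[2])/d[2]
def proj(s,X):
    p=s['R']@np.array(X)+s['t'];return np.array([s['fx']*p[0]/p[2]+s['cx'],s['fy']*p[1]/p[2]+s['cy']])
def tri(rs):
    A=0;b=0
    for c,d in rs:
        P=np.eye(3)-np.outer(d,d);A=A+P;b=b+P@c
    return np.linalg.solve(A,b)
E
python3 - <<'E'
from h import *
T=pickle.load(open('top0.pkl','rb'));S=pickle.load(open('side0.pkl','rb'))
def comps(s,box,f):
    im=s['color'];x0,y0,x1,y1=box
    m=np.zeros(im.shape[:2],np.uint8);m[y0:y1,x0:x1]=f(cv2.cvtColor(im,cv2.COLOR_RGB2HSV).astype(int))[y0:y1,x0:x1]
    n,l,st,c=cv2.connectedComponentsWithStats(m)
    return [(st[i].tolist(),c[i].round(1).tolist()) for i in range(1,n) if st[i][4]>15]
blue=lambda h:(h[...,0]>95)&(h[...,0]<120)&(h[...,1]>90)
dark=lambda h:(h[...,2]<40)
for n,s,bs in(("top",T,[(180,220,300,310),(220,330,300,420)]),("side",S,[(290,180,345,250),(190,180,260,260)])):
    for b in bs: print(n,'blue',comps(s,b,blue))
print('hook',comps(T,(440,235,485,325),dark),comps(S,(250,295,345,330),dark))
print('bar ends',onz(T,365,260,.18),onz(T,545,244,.18),'collar',onz(T,460,252,.18),'tri',tri([ray(T,460,252),ray(S,330,311)]),'tip',onz(T,468,315,.188),tri([ray(T,468,315),ray(S,260,317)]))
for p,z in(((383,157),.085),((299,160),.05),((339,349),.08)):print('by',onz(T,*p,z))
a=cv2.resize(T['color'][225:315,180:300],None,fx=6.6,fy=6.6,interpolation=3)[:,:792];
cv2.imwrite('pics/mug.png',a[:594,:,::-1])
a=cv2.resize(T['color'][235:325,440:500],None,fx=6,fy=6,interpolation=3)
b=cv2.resize(S['color'][295:340,245:345],None,fx=4,fy=4,interpolation=3)
c=np.zeros((540,760,3),np.uint8);c[:,:360]=a;c[:180,360:760]=b
d=cv2.resize(S['color'][180:250,290:350],None,fx=5,fy=5,interpolation=3);c[185:535,360:660]=d
cv2.imwrite('pics/hook.png',c[:,:,::-1])
E
```

```text
top blue [([213, 251, 48, 35, 990], [239.0, 267.7])]
top blue [([228, 344, 54, 70, 2134], [252.8, 372.2])]
side blue [([301, 194, 27, 45, 959], [314.1, 214.7])]
side blue [([195, 193, 56, 64, 2121], [227.5, 222.5])]
hook [([452, 246, 19, 72, 481], [461.6, 276.3])] [([255, 302, 82, 22, 541], [301.0, 314.3])]
bar ends [ 0.53909225 -0.03327021  0.18      ] [ 0.56143674 -0.33966051  0.18      ] collar [ 0.55012709 -0.19498185  0.18      ] tri [ 0.55059704 -0.19457647  0.18143703] tip [ 0.44397745 -0.20022266  0.188     ] [ 0.44565785 -0.20136588  0.18298288]
by [ 0.75143495 -0.08077001  0.085     ]
by [0.75993675 0.08539691 0.05      ]
by [0.38518063 0.01218031 0.08      ]
```

View pics/mug.png

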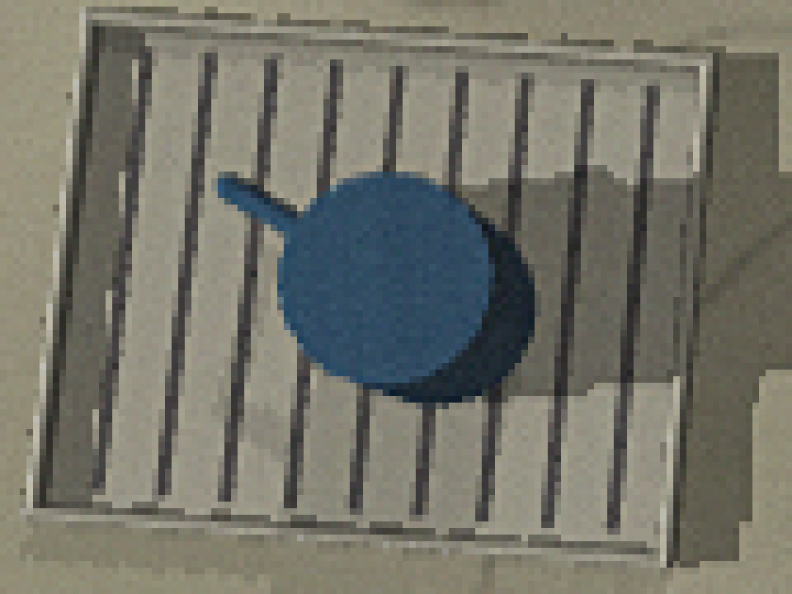

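View pics/hook.png

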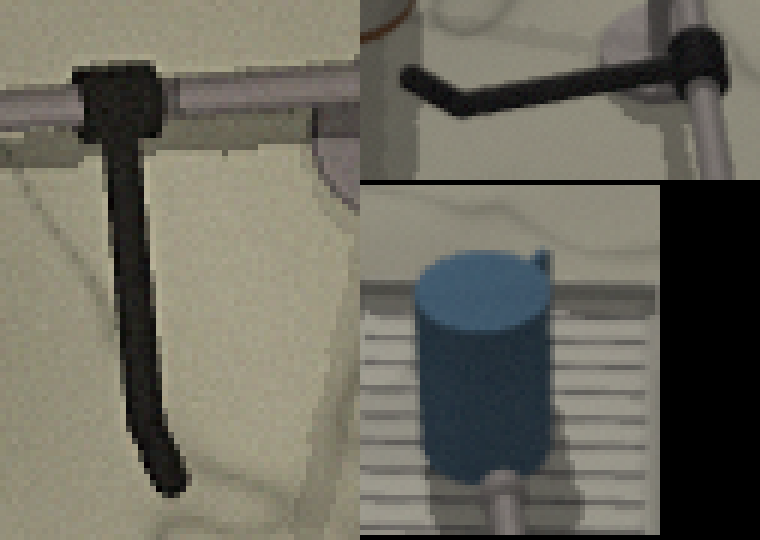

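Crop: the tray mug's base disc is centred at about (238.5,267.1) with a radius of about 16.2 px. Its handle end is at (214.5,253). The hook runs square to the bar, from the collar at (460,252) to the seat at (464,305) and tip at (468.5,315). The bend in the tip is only perspective. The bar length (307 mm) and hook reach (106 mm) match the given sizes.

Run:
```python
from h import *
T=pickle.load(open('top0.pkl','rb'));S=pickle.load(open('side0.pkl','rb'))
c=onz(T,238.5,267.1,.096);e=onz(T,238.5+16.2,267.1,.096)
h=onz(T,214.8,253.2,.078)
print('mug',c,'diam',2*np.linalg.norm(e-c),'handle len',np.linalg.norm((h-c)[:2]),'phi',np.degrees(np.arctan2(h[1]-c[1],h[0]-c[0])))
# side check: disc centre crop (483,292) -> 
us,vs=290+(483-360)/5,180+(292-185)/5
print('side disc',onz(S,us,vs,.096),'tri',tri([ray(S,us,vs),ray(T,238.5,267.1)]))
b=onz(T,253,371,.12);print('bigmug',b)
e1,e2=np.array([.5391,-.0333]),np.array([.5614,-.3397]);yv=(e1-e2)/np.linalg.norm(e1-e2);f=np.array([-yv[1],yv[0]])
col=np.array([.5503,-.1948]);seat=col+.09*f;print('rail yaw',np.degrees(np.arctan2(-yv[0],yv[1])),'seat',seat,'seat top-view check',onz(T,464,305,.170),onz(T,464,305,.17),'mid off',(col-(e1+e2)/2)@yv)
```

```text
mug [0.53910956 0.19772752 0.096     ] diam 0.060840998707538736 handle len 0.05728480939505957 phi 59.14152269529733
side disc [0.54029412 0.19652232 0.096     ] tri [0.53978017 0.19799013 0.09482324]
bigmug [0.35160784 0.16570951 0.12      ]
rail yaw 4.162686127768861 seat [ 0.46053742 -0.20133298] seat top-view check [ 0.46083622 -0.19935821  0.17      ] [ 0.46083622 -0.19935821  0.17      ] mid off -0.008281733719445674
```

```bash
r='[1,0,0,0,0,0,1]'
python3 -m handwheel '[[1,0,0,0,0,0,1],[1,0,0,0,0,0,1],[1,0,0,0,0,0,1],[1,0,0,0,0,0,1],[1,0,0,0,0,0,1]]' >/dev/null
python3 -m handwheel '[[1,0,0,0,0,0,1],[1,0,0,0,0,0,1],[1,0,0,0,0,0,1],[1,0,0,0,0,0,1],[1,0,0,0,0,0,1]]' >/dev/null
python3 -m handwheel '[[1,0,0,0,0,0,1],[1,0,0,0,0,0,1],[1,0,0,0,0,0,1],[1,0,0,0,0,0,1],[1,0,0,0,0,0,1]]'
```

```text
clock: 1.98
tool_pos: [0.1649, 0.6544, 0.4041]
orientation: [-180.0, -0.1, -104.3]
force: [0.5, 0.4, -0.7]
opening: 0.0875
gripper_force: 0.0
```

```bash
cat > togo.py <<'E'
import sys,numpy as np
from plant import *
from scipy.spatial.transform import Rotation as Ro
o=get_obs();R=Ro.from_euler('xyz',o['orientation'],degrees=True)
t=np.array([float(a) for a in sys.argv[1:4]]);y=float(sys.argv[4])
Rt=Ro.from_euler('xyz',[180,0,y],degrees=True)
d=t-o['tool_pos']
print('clk',round(float(o['clock']),2),'pos',o['tool_pos'].round(4),'rpy',o['orientation'].round(2),'F',o['force'].round(1),'op',round(float(o['opening']),4))
print('turn',((R.inv()*Rt).as_rotvec(degrees=True)/6).round(3),'shift now',(R.inv().apply(d)/.025).round(3),'after turn',(Rt.inv().apply(d)/.025).round(3))
E
python3 -m handwheel '[[1,0,0,0,0,0,0.93],[1,0,0,0,0,0,0.93],[1,0,0,0,0,0,0.92],[1,0.333,-0.93,0,0,0,0],[1,0.333,-0.93,0,0,0,0]]' >/dev/null
python3 -m handwheel '[[1,0.333,-0.93,0,0,0,0],[1,0.333,-0.93,0,0,0,0],[1,0.333,-0.93,0,0,0,0],[1,0.333,-0.93,0,0,0,0],[1,0.333,-0.93,0,0,0,0]]' >/dev/null
python3 -m handwheel '[[1,0.333,-0.93,0,0,0,0],[1,0.333,-0.93,0,0,0,0],[1,0.333,-0.93,0,0,0,0],[1,0.333,-0.93,0,0,0,0],[1,0.333,-0.93,0,0,0,0]]' >/dev/null
python3 -m handwheel '[[1,0.333,-0.93,0,0,0,0],[1,0.333,-0.93,0,0,0,0],[1,0.333,-0.93,0,0,0,0],[1,0.333,-0.93,0,0,0,0],[1,0.333,-0.93,0,0,0,0]]' >/dev/null
python3 -m handwheel '[[1,0.333,-0.93,0,0,0,0],[1,0.333,-0.93,0,0,0,0],[1,0.333,-0.93,0,0,0,0],[1,0.333,-0.93,0,0,0,0],[1,0.333,-0.93,0,0,0,0]]' >/dev/null
python3 -m handwheel '[[1,0.333,-0.93,0,0,0,0],[1,0.333,-0.93,0,0,0,0],[1,0,0,0,0,0,0]]'
python3 togo.py 0.5397 0.1975 0.235 -120.9
```

```text
clock: 5.48
tool_pos: [0.5425, 0.1953, 0.4044]
orientation: [180.0, -0.0, -120.9]
force: [1.0, 0.5, -0.4]
opening: 0.0878
gripper_force: 0.0
clk 5.47 pos [0.5425 0.1953 0.4044] rpy [ 1.8000e+02 -3.0000e-02 -1.2094e+02] F [ 1.   0.5 -0.4] op 0.0878
turn [ 0.001 -0.005 -0.007] shift now [-0.021  0.142  6.775] after turn [-0.017  0.142  6.775]
```

```bash
python3 -m handwheel '[[1,0,0.14,0.8,0,0,0],[1,0,0,1,0,0,0],[1,0,0,1,0,0,0],[1,0,0,1,0,0,0],[1,0,0,1,0,0,0]]' >/dev/null
python3 -m handwheel '[[1,0,0,0.9,0,0,0],[1,0,0,0.7,0,0,0],[1,0,0,0.38,0,0,0],[1,0,0,0,0,0,0]]'
python3 togo.py 0.5397 0.1975 0.235 -120.9
python3 - <<'E'
from plant import *
from h import *
a=[]
for n,c in(("side",(150,350,240,400)),("top",(180,340,160,320))):
    s=snapshot(n);a.append(cv2.resize(s['color'][c[0]:c[1],c[2]:c[3]],(400,500),interpolation=3)if 0 else cv2.resize(s['color'][c[0]:c[1],c[2]:c[3]],None,fx=2.4,fy=3 if n=="top" and 0 else 2.4,interpolation=3))
h=max(i.shape[0] for i in a);a=[cv2.copyMakeBorder(i,0,h-i.shape[0],0,0,0) for i in a]
cv2.imwrite('pics/pre.png',np.hstack(a)[:,:,::-1])
E
```

```text
clock: 6.6
tool_pos: [0.5385, 0.1988, 0.2348]
orientation: [180.0, -0.1, -120.8]
force: [-0.2, 0.1, 0.4]
opening: 0.0873
gripper_force: 0.0
clk 6.6 pos [0.5385 0.1988 0.2348] rpy [ 1.7998e+02 -6.0000e-02 -1.2081e+02] F [-0.2  0.1  0.4] op 0.0873
turn [ 0.003 -0.009  0.015] shift now [ 0.021 -0.066 -0.009] after turn [ 0.021 -0.066 -0.009]
```

View pics/pre.png

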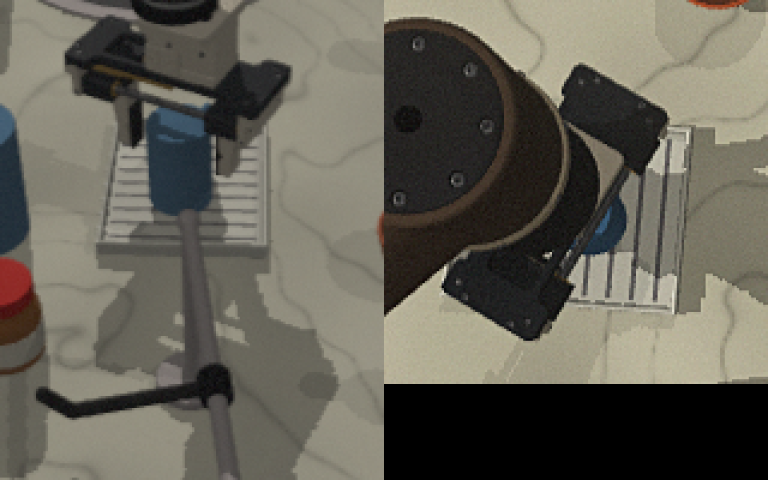

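Side view: the fingers straddle the small mug at about (180,160) in the crop, clear of the handle. I'll close and lift.

```bash
python3 -m handwheel '[[-1,0,0,0,0,0,0],[-1,0,0,0,0,0,0],[-1,0,0,0,0,0,0],[-1,0,0,0,0,0,0],[-1,0,0,0,0,0,0]]'
python3 -m handwheel '[[-1,0,0,-0.3,0,0,0],[-1,0,0,-0.5,0,0,0],[-1,0,0,-0.8,0,0,0],[-1,0,0,-1,0,0,0],[-1,0,0,-1,0,0,0]]'
python3 -m handwheel '[[-1,0,0,-1,0,0,0],[-1,0,0,-1,0,0,0],[-1,0,0,-1,0,0,0],[-1,0,0,-1,0,0,0],[-1,0,0,-0.9,0,0,0]]'
python3 togo.py 0.4137 -0.245 0.449 -85.8
```

```text
clock: 7.32
tool_pos: [0.5389, 0.1989, 0.2354]
orientation: [-180.0, 0.0, -120.8]
force: [1.0, -0.3, 3.7]
opening: 0.0598
gripper_force: 30.0
clock: 7.95
tool_pos: [0.5386, 0.1988, 0.3267]
orientation: [-180.0, 0.0, -120.8]
force: [0.6, 0.7, -1.3]
opening: 0.0605
gripper_force: 30.0
clock: 8.57
tool_pos: [0.5384, 0.1986, 0.4495]
orientation: [-180.0, 0.1, -120.8]
force: [0.6, -1.1, -1.8]
opening: 0.0603
gripper_force: 30.0
clk 8.57 pos [0.5384 0.1986 0.4495] rpy [-1.7999e+02  5.0000e-02 -1.2082e+02] F [ 0.6 -1.1 -1.8] op 0.0603
turn [-5.000e-03  8.000e-03 -5.836e+00] shift now [ 1.7794e+01 -4.8080e+00  4.0000e-03] after turn [17.332  6.274  0.02 ]
```

```bash
python3 -m handwheel '[[-1,0,0,0,0,0,-0.97],[-1,0,0,0,0,0,-0.97],[-1,0,0,0,0,0,-0.97],[-1,0,0,0,0,0,-0.97],[-1,0,0,0,0,0,-0.97]]' >/dev/null
python3 -m handwheel '[[-1,0,0,0,0,0,-0.97],[-1,0.4,0.15,0,0,0,0],[-1,0.7,0.25,0,0,0,0],[-1,0.95,0.34,0,0,0,0],[-1,0.95,0.34,0,0,0,0]]' >/dev/null
python3 -m handwheel '[[-1,0.95,0.34,0,0,0,0],[-1,0.95,0.34,0,0,0,0],[-1,0.95,0.34,0,0,0,0],[-1,0.95,0.34,0,0,0,0],[-1,0.95,0.34,0,0,0,0]]' >/dev/null
python3 -m handwheel '[[-1,0.95,0.34,0,0,0,0],[-1,0.95,0.34,0,0,0,0],[-1,0.95,0.34,0,0,0,0],[-1,0.95,0.34,0,0,0,0],[-1,0.95,0.34,0,0,0,0]]' >/dev/null
python3 -m handwheel '[[-1,0.95,0.34,0,0,0,0],[-1,0.95,0.34,0,0,0,0],[-1,0.95,0.34,0,0,0,0],[-1,0.7,0.26,0,0,0,0],[-1,0.3,0.12,0,0,0,0]]' >/dev/null
python3 -m handwheel '[[-1,0,0,0,0,0,0],[-1,0,0,0,0,0,0]]'
python3 togo.py 0.4137 -0.245 0.361 -85.8
python3 - <<'E'
from plant import *
from h import *
a=[]
for n,c in(("side",(170,370,180,380)),("top",(180,380,400,600))):
    s=snapshot(n);pickle.dump(s,open(f'{n}1.pkl','wb'));a.append(cv2.resize(s['color'][c[0]:c[1],c[2]:c[3]],None,fx=2,fy=2,interpolation=3))
cv2.imwrite('pics/stage.png',np.hstack(a)[:,:,::-1])
E
```

```text
clock: 11.95
tool_pos: [0.4213, -0.2191, 0.4477]
orientation: [-180.0, 0.0, -85.9]
force: [0.3, -0.5, -2.0]
opening: 0.0606
gripper_force: 30.0
clk 11.95 pos [ 0.4213 -0.2191  0.4477] rpy [-179.99    0.    -85.89] F [ 0.3 -0.5 -2. ] op 0.0606
turn [-0.001  0.001 -0.016] shift now [1.011 0.379 3.467] after turn [1.01  0.38  3.467]
```

View pics/stage.png

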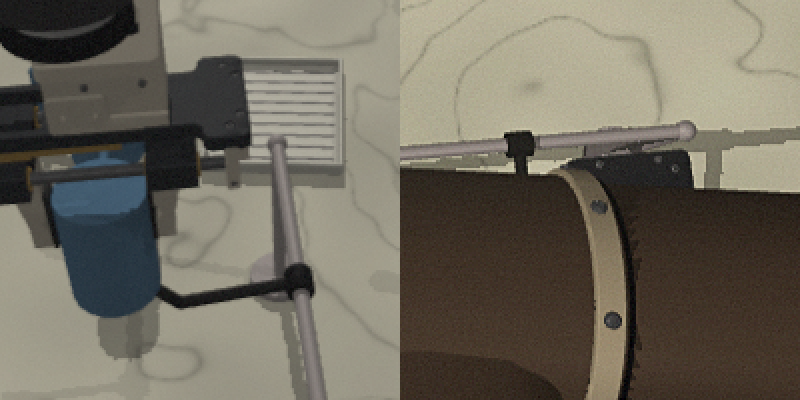

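Side view: the mug hangs upright in the fingers with its rim bottom at px (236,328), handle hidden behind it. The hook tip is at (260,315), the seat at (270,322) and the collar at (330,311). I'll check rim and hook against the prediction.

Run:
```python
from h import *
S=pickle.load(open('side1.pkl','rb'));T=pickle.load(open('top1.pkl','rb'))
hsv=cv2.cvtColor(S['color'],cv2.COLOR_RGB2HSV).astype(int)
m=((hsv[...,0]>95)&(hsv[...,0]<120)&(hsv[...,1]>90)).astype(np.uint8);m[:240]=0;m[:,:190]=0;m[:,270:]=0
ys,xs=np.nonzero(m);print('obs rim bottom v',ys.max(),'u',xs[ys==ys.max()].mean())
for r in(275,290,305,315):print(r,xs[ys==r].min(),xs[ys==r].max())
p=np.array([.4213,-.2191]);a=np.linspace(0,2*np.pi,181)
def rim(off,z):
    q=p+off;P=np.array([proj(S,[q[0]+.031*np.cos(t),q[1]+.031*np.sin(t),z]) for t in a]);return P
for off in((0,0),(0,.005),(0,-.005)):
    for z in(.2187,):
        P=rim(np.array(off),z);i=P[:,1].argmax();print(off,z,'bottom',P[i].round(1),'umin/max',P[:,0].min().round(1),P[:,0].max().round(1),'at v',P[P[:,0].argmin(),1].round(1))
for X in((.5503,-.1948,.18),(.4605,-.2013,.170),(.4446,-.2025,.188)):print('hook pred side',proj(S,X).round(1),'top',proj(T,X).round(1))
```

```text
obs rim bottom v 327 u 235.0
275 207 253
290 210 256
305 214 258
315 217 258
(0, 0) 0.2187 bottom [234.6 329. ] umin/max 215.7 260.4 at v 314.1
(0, 0.005) 0.2187 bottom [234.9 326.1] umin/max 216.1 260.6 at v 311.3
(0, -0.005) 0.2187 bottom [234.3 332. ] umin/max 215.2 260.3 at v 316.9
hook pred side [329.4 311.8] top [459.9 251.9]
hook pred side [269.7 322.3] top [465.2 305.2]
hook pred side [257.7 315.6] top [469.4 314.6]
```

```bash
python3 -m handwheel '[[-1,0.5,0.18,0,0,0,0],[-1,0.55,0.2,0,0,0,0],[-1,0,0,0.8,0,0,0],[-1,0,0,0.9,0,0,0],[-1,0,0,0.9,0,0,0]]' 
python3 -m handwheel '[[-1,0,0,0.6,0,0,0],[-1,0,0,0.2,0,0,0],[-1,0,0,0,0,0,0]]'
python3 togo.py 0.4136 -0.247 0.363 -85.8
```

```text
clock: 12.68
tool_pos: [0.4135, -0.2471, 0.382]
orientation: [-180.0, -0.0, -85.9]
force: [-0.5, -0.7, -1.4]
opening: 0.0599
gripper_force: 30.0
clock: 13.05
tool_pos: [0.4139, -0.2464, 0.3629]
orientation: [-180.0, -0.0, -85.9]
force: [-0.4, 0.4, -2.1]
opening: 0.0608
gripper_force: 30.0
clk 13.05 pos [ 0.4139 -0.2464  0.3629] rpy [-1.80e+02 -1.00e-02 -8.59e+01] F [-0.4  0.4 -2.1] op 0.0608
turn [-0.    -0.002 -0.016] shift now [ 0.022  0.014 -0.004] after turn [ 0.022  0.014 -0.004]
```

```bash
python3 -m handwheel '[[-1,0,-0.3,0,0,0,0],[-1,0,-0.3,0,0,0,0],[-1,0,-0.2,0,0,0,0],[-1,0,-0.2,0,0,0,0],[-1,0,0,0,0,0,0]]' | grep -E 'pos|force'
python3 togo.py 0.4635 -0.2434 0.363 -85.8
python3 - <<'E'
from plant import *
from h import *
a=[]
for n,c in(("side",(190,390,180,380)),("top",(180,380,400,600))):
    s=snapshot(n);pickle.dump(s,open(f'{n}2.pkl','wb'));a.append(cv2.resize(s['color'][c[0]:c[1],c[2]:c[3]],None,fx=2,fy=2,interpolation=3))
cv2.imwrite('pics/ins.png',np.hstack(a)[:,:,::-1])
E
```

```text
tool_pos: [0.4391, -0.2444, 0.3626]
force: [0.0, 0.2, -2.9]
gripper_force: 30.0
clk 13.68 pos [ 0.4391 -0.2444  0.3626] rpy [179.99   0.   -85.89] F [ 0.   0.2 -2.9] op 0.06
turn [ 0.002  0.    -0.015] shift now [ 0.031 -0.978 -0.018] after turn [ 0.033 -0.978 -0.018]
```

View pics/ins.png

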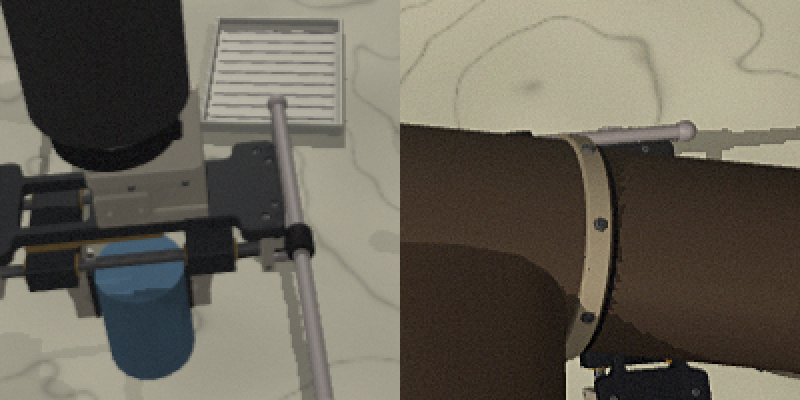

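The mug's rim bottom is at crop (150,378). The gripper body still sits above the bar and there is no contact force. I'll carry on inserting, then lower.

```bash
python3 -m handwheel '[[-1,0,-0.2,0,0,0,0],[-1,0,-0.2,0,0,0,0],[-1,0,-0.2,0,0,0,0],[-1,0,0,0,0,0,0]]' | grep -E 'pos|force'
python3 -m handwheel '[[-1,0,-0.2,0,0,0,0],[-1,0,-0.18,0,0,0,0],[-1,0,0,0,0,0,0]]' | grep -E 'pos|force'
python3 -m handwheel '[[-1,0,0,0.2,0,0,0],[-1,0,0,0.2,0,0,0],[-1,0,0,0.15,0,0,0],[-1,0,0,0,0,0,0]]' | grep -E 'pos|force'
python3 togo.py 0.4635 -0.2434 0.336 -85.8
```

```text
tool_pos: [0.4541, -0.2434, 0.3626]
force: [-0.0, -0.1, -2.6]
gripper_force: 30.0
tool_pos: [0.4635, -0.2427, 0.3626]
force: [0.8, -0.3, -1.7]
gripper_force: 30.0
tool_pos: [0.4629, -0.2427, 0.3484]
force: [0.1, -0.2, -1.8]
gripper_force: 30.0
clk 15.15 pos [ 0.4629 -0.2427  0.3484] rpy [ 1.7995e+02  1.0000e-02 -8.5900e+01] F [ 0.1 -0.2 -1.8] op 0.0602
turn [ 0.008  0.002 -0.017] shift now [ 0.03  -0.021  0.498] after turn [ 0.03  -0.02   0.498]
```

```bash
python3 -m handwheel '[[-1,0,0,0.15,0,0,0],[-1,0,0,0.15,0,0,0],[-1,0,0,0,0,0,0]]' | grep -E 'pos|force: \['
python3 -m handwheel '[[-1,0,0,0.08,0,0,0],[-1,0,0,0,0,0,0]]' | grep -E 'pos|force: \['
python3 -m handwheel '[[-1,0,0,0.08,0,0,0],[-1,0,0,0,0,0,0]]' | grep -E 'pos|force: \['
python3 -m handwheel '[[-1,0,0,0.08,0,0,0],[-1,0,0,0,0,0,0]]' | grep -E 'pos|force: \['
```

```text
tool_pos: [0.4632, -0.2427, 0.3412]
force: [-1.3, 0.3, -0.5]
tool_pos: [0.4633, -0.2427, 0.3396]
force: [1.5, -0.4, -0.8]
tool_pos: [0.4635, -0.2428, 0.3377]
force: [2.0, -0.6, 0.1]
tool_pos: [0.4636, -0.2429, 0.3358]
force: [3.0, -2.7, 1.6]
```

```bash
python3 -m handwheel '[[-1,0,-0.08,0,0,0,0],[-1,0,-0.06,0,0,0,0],[-1,0,0,0,0,0,0]]' | grep -E 'pos|force: \['
python3 -m handwheel '[[-1,0,0,0.06,0,0,0],[-1,0,0,0,0,0,0]]' | grep -E 'pos|force: \['
python3 - <<'E'
from plant import *
import numpy as np
o=get_obs();print(o['force'].round(1),o['moment'].round(2))
E
```

```text
tool_pos: [0.4665, -0.2422, 0.3349]
force: [1.5, 0.9, -0.2]
tool_pos: [0.4666, -0.2424, 0.3338]
force: [1.8, 0.5, 1.2]
[1.8 0.5 1.2] [ 0.35 -0.42 -0.07]
```

```bash
python3 -m handwheel '[[-1,0,0,-0.2,0,0,0],[-1,0.15,0,0,0,0,0],[-1,0,0,0,0,0,0]]' | grep -E 'pos|force: \['
python3 -m handwheel '[[-1,0.08,0,0,0,0,0],[-1,0,0,0,0,0,0]]' | grep -E 'pos|force: \['
python3 -m handwheel '[[-1,0.08,0,0,0,0,0],[-1,0,0,0,0,0,0]]' | grep -E 'pos|force: \['
```

```text
tool_pos: [0.4666, -0.2464, 0.3387]
force: [-0.6, 0.4, -2.6]
tool_pos: [0.4667, -0.248, 0.3384]
force: [-0.6, 2.3, -3.2]
tool_pos: [0.4668, -0.2491, 0.3377]
force: [-0.1, 9.4, -5.9]
```

By feel, the handle's outer bar meets the hook (+9 N in y), so the hook is through the opening. I'll back off 4 mm, set the handle on the hook and let go.

```bash
python3 -m handwheel '[[-1,-0.16,0,0,0,0,0],[-1,0,0,0.1,0,0,0],[-1,0,0,0.08,0,0,0],[-1,0,0,0,0,0,0]]' | grep -E 'pos|force: \['
python3 togo.py 0.4665 -0.245 0.3345 -85.8
```

```text
tool_pos: [0.4672, -0.2465, 0.3347]
force: [0.1, -1.9, -1.1]
clk 18.27 pos [ 0.4672 -0.2465  0.3347] rpy [-1.7995e+02 -4.0000e-02 -8.5900e+01] F [ 0.1 -1.9 -1.1] op 0.0605
turn [-0.009 -0.007 -0.016] shift now [-0.061  0.022  0.009] after turn [-0.061  0.022  0.009]
```

```bash
python3 -m handwheel '[[-1,0,0,0.04,0,0,0],[1,0,0,0,0,0,0],[1,0,0,0,0,0,0],[1,0,0,0,0,0,0],[1,0,0,-0.4,0,0,0]]' 
python3 -m handwheel '[[1,0,0,-0.8,0,0,0],[1,0,0,-1,0,0,0],[1,0,0,-1,0,0,0],[1,0,0,-1,0,0,0],[1,0,0,-1,0,0,0]]' | grep -E 'pos|force: \['
python3 -m handwheel '[[1,0.9,0,0,0,0,0],[1,0.9,0,0,0,0,0],[1,0.9,0,0,0,0,0],[1,0.9,0,0,0,0,0],[1,0.9,0,0,0,0,0]]' | grep -E 'pos|force: \['
python3 -m handwheel '[[1,0,0,0,0,0,0],[1,0,0,0,0,0,0],[1,0,0,0,0,0,0],[1,0,0,0,0,0,0],[1,0,0,0,0,0,0]]' >/dev/null
python3 -m handwheel '[[1,0,0,0,0,0,0],[1,0,0,0,0,0,0],[1,0,0,0,0,0,0],[1,0,0,0,0,0,0],[1,0,0,0,0,0,0]]' >/dev/null
python3 -m handwheel '[[1,0,0,0,0,0,0],[1,0,0,0,0,0,0],[1,0,0,0,0,0,0],[1,0,0,0,0,0,0],[1,0,0,0,0,0,0]]'
python3 - <<'E'
from plant import *
from h import *
a=[]
for n,c in(("side",(190,440,150,550)),("top",(100,420,200,600))):
    s=snapshot(n);pickle.dump(s,open(f'{n}3.pkl','wb'));a.append(s['color'][c[0]:c[1],c[2]:c[3]])
h=max(i.shape[0] for i in a);a=[cv2.copyMakeBorder(i,0,h-i.shape[0],0,0,0) for i in a]
cv2.imwrite('pics/hang.png',np.hstack(a)[:,:,::-1])
E
```

```text
clock: 18.9
tool_pos: [0.4666, -0.2461, 0.3431]
orientation: [179.9, 0.0, -85.9]
force: [0.8, -0.3, 0.3]
opening: 0.0868
gripper_force: 0.0
tool_pos: [0.4666, -0.2461, 0.4651]
force: [0.6, -0.2, 0.7]
tool_pos: [0.4748, -0.3591, 0.4642]
force: [0.7, -0.4, 0.5]
clock: 22.02
tool_pos: [0.4749, -0.3584, 0.4634]
orientation: [-180.0, -0.0, -85.9]
force: [-0.4, -0.7, -0.2]
opening: 0.0876
gripper_force: 0.0
```

View pics/hang.png

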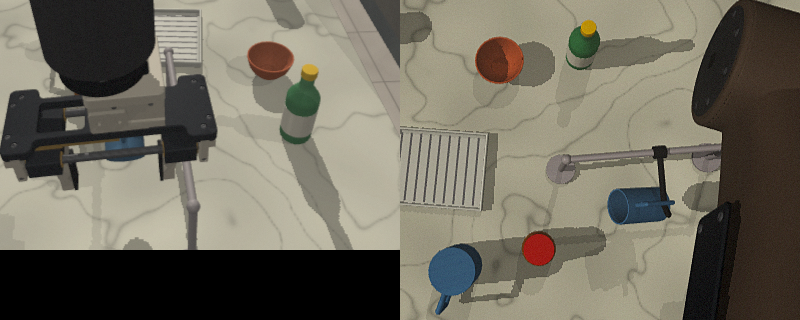

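Top view: the mug hangs from the hook on its side at crop (640,205), with the hook through the handle at (665,205). Bystanders haven't moved. I'll wait, then measure the sway.

```bash
Z='[[1,0,0,0,0,0,0],[1,0,0,0,0,0,0],[1,0,0,0,0,0,0],[1,0,0,0,0,0,0],[1,0,0,0,0,0,0]]'
python3 -m handwheel '[[1,0,0,0,0,0,0],[1,0,0,0,0,0,0],[1,0,0,0,0,0,0],[1,0,0,0,0,0,0],[1,0,0,0,0,0,0]]' >/dev/null
python3 -m handwheel '[[1,0,0,0,0,0,0],[1,0,0,0,0,0,0],[1,0,0,0,0,0,0],[1,0,0,0,0,0,0],[1,0,0,0,0,0,0]]' >/dev/null
python3 -m handwheel '[[1,0,0,0,0,0,0],[1,0,0,0,0,0,0],[1,0,0,0,0,0,0],[1,0,0,0,0,0,0],[1,0,0,0,0,0,0]]' >/dev/null
python3 -m handwheel '[[1,0,0,0,0,0,0],[1,0,0,0,0,0,0],[1,0,0,0,0,0,0],[1,0,0,0,0,0,0],[1,0,0,0,0,0,0]]' >/dev/null
python3 - <<'E'
from plant import *
from h import *
for i in range(16):
    s=snapshot("top");h=cv2.cvtColor(s['color'],cv2.COLOR_RGB2HSV).astype(int)
    m=(h[...,0]>95)&(h[...,0]<120)&(h[...,1]>90);m[:270]=0;m[345:]=0;m[:,:390]=0;m[:,490:]=0
    y,x=np.nonzero(m);print((x.mean().round(1),y.mean().round(1),x.min(),x.max()),end=' ')
o=get_obs();print(o['clock'],o['force'].round(1))
E
```

```text
(np.float64(448.0), np.float64(304.2), np.int64(421), np.int64(478)) (np.float64(443.6), np.float64(304.4), np.int64(416), np.int64(475)) (np.float64(441.5), np.float64(304.6), np.int64(413), np.int64(474)) (np.float64(441.8), np.float64(304.6), np.int64(413), np.int64(474)) (np.float64(444.0), np.float64(304.3), np.int64(416), np.int64(476)) (np.float64(448.6), np.float64(304.1), np.int64(422), np.int64(478)) (np.float64(453.0), np.float64(303.8), np.int64(427), np.int64(481)) (np.float64(455.7), np.float64(303.8), np.int64(430), np.int64(484)) (np.float64(456.2), np.float64(303.7), np.int64(430), np.int64(484)) (np.float64(454.9), np.float64(303.8), np.int64(429), np.int64(483)) (np.float64(451.4), np.float64(303.9), np.int64(425), np.int64(480)) (np.float64(447.0), np.float64(304.2), np.int64(420), np.int64(478)) (np.float64(443.6), np.float64(304.3), np.int64(416), np.int64(475)) (np.float64(442.2), np.float64(304.4), np.int64(414), np.int64(474)) (np.float64(443.0), np.float64(304.4), np.int64(415), np.int64(475)) (np.float64(445.8), np.float64(304.3), np.int64(418), np.int64(477)) 25.425 [0.1 0.1 0.2]
```

It still sways about ±12 mm. There is time to let it calm further.

```bash
for i in $(seq 24); do python3 -m handwheel '[[1,0,0,0,0,0,0],[1,0,0,0,0,0,0],[1,0,0,0,0,0,0],[1,0,0,0,0,0,0],[1,0,0,0,0,0,0]]' >/dev/null; done
python3 - <<'E'
from plant import *
from h import *
for i in range(14):
    s=snapshot("top");h=cv2.cvtColor(s['color'],cv2.COLOR_RGB2HSV).astype(int)
    m=(h[...,0]>95)&(h[...,0]<120)&(h[...,1]>90);m[:270]=0;m[345:]=0;m[:,:390]=0;m[:,490:]=0
    y,x=np.nonzero(m);print(float(x.mean().round(1)),end=' ')
o=get_obs();print(o['clock'],o['force'].round(1))
E
```

```text
448.9 449.0 449.0 449.0 449.0 448.9 449.0 449.0 449.0 449.0 449.0 449.0 449.0 449.0 41.125 [-0.2  0.2  0.9]
```

The mug is now still, and the robot is clear of it.

```bash
python3 -c "
from plant import *
print(close_job())"
```

```text
the job is handed in; nothing more can be done
None
```

The small blue mug hangs still by its handle on the rail's hook, with the gripper clear and the oil bottle, jar and bowl undisturbed; I handed the job in at about 41 s.

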